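# Turn a refitted tumbling box over once by hand

## Robot

A 6-joint arm with a two-finger parallel gripper is mounted at the origin on the work surface. World frame = base frame: x ahead of the robot, y to its left, z up, the work surface at z = 0. Lengths are in m, angles in rad, forces in N, time in s.
With the tool pointing down it reaches from about 0.35 to 0.725 m from the base axis. Payload 6 kg.
Tool frame: the origin (TCP) lies on the front face of the gripper's body, between the roots of the fingers; the fingertips stand 73 mm ahead of it and the grasp point (between the pads) lies 54 mm ahead of it (manip.finger_overhang is the distance from the TCP to the fingertips, in m); z points along the fingers, y is the line along which they close (so a half turn about z gives the same grasp; the last joint's range is limited). The gripper opens to 85 mm and grips with 20 to 120 N. Pads are 22 mm wide; open, the fingers measure 114 mm over their backs; the gripper's body (76 mm by 85 mm) begins 54 mm behind the grasp point. The pads swing forward as they close: fully open they stand 13 mm farther back than shut.
Start: joints at [-0.983, 0.04, 0.085, 0, -1.615, -0.334], TCP at [0.151, -0.581, 0.304] pointing down, gripper open.
Joint ranges: [-2.56, 2.56], [-1.29, 2.01], [-1.08, 1.49], [-3.29, 1.98], [-2.81, -0.18], [-2.99, 2.99]. Speed limits (rad/s): [2.57, 2.57, 3.01, 3.14, 3.14, 3.14].

## Interface

Orientations are given as a 3x3 rotation matrix whose columns are the frame's x, y, z axes.
In Python, from cell import manip, vision, close_job gives the robot as it stands.
- The arm moves only by the tool apply_moves, never from a script. Its argument "series" is a list of rows, each an object with "claw": the closure in counts, from 0 (fully open) to 255 (shut); "offset": the shift along the tool's x, y, z in mm, a list of three; "turn": the turn about the tool's z in rad. A call has exactly 10 rows; each row shifts and turns the commanded pose from where the row before left it, along the tool's axes as they then stand; what a row does not reach is not made up. A row lasts 1/8 s, in which the tool goes at most 62.5 mm and 10.7 degrees, less where a joint would pass 70% of its speed; a pose out of reach is approached as far as the arm can. A call with a gripper value outside its range is refused whole. The fingers move at their own pace and stop on an object; "squeeze" is the grip in N (left out, the last holds). Time passes only in rows, so rows that do not move let the fingers close, or fill a call up. It gives the time, the measured TCP pose, the force, the opening and the grip force at its end, in the units of the state.
- manip.sense(): the state, without advancing time (a new reading comes with each control period).
- vision.snapshot(name): name is "side" or "top"; returns the picture (420x560x3 uint8, red, green, blue); there is no depth.
- vision.calibration(name): a dict with "fx", "fy", "cx", "cy" (pixels), "camera_from_world" (4x4, takes a point from world to camera coordinates). Camera axes: x right, y down, z forward; pixel columns grow to the right and rows downward; lengths in m; the calibration is good to about 2 mm. A picture is of the moment at which its call begins. calibration takes no time and is no camera call.
- close_job(): hands the job in; it is judged then, once.
The state is a dict: "time": time; "qpos": joint angles; "qvel": joint speeds; "joint_torque": joint torques, N m; "eef_pos": TCP position; "tcp_rot": TCP orientation; "force": force on the tool from outside, world axes, zero at the start; "moment": the same for the moment, N m; "finger_gap": finger opening in m; "gripper_force": force on a finger pad.
Only numpy, scipy, OpenCV 4.12 (cv2) and the standard library are available. Lean on these libraries where they do the work, as an engineer would, in place of code of your own. Each camera call takes 0.05 s, during which the arm holds its last target. There are 200 camera calls.

## Task

The tester's tumbling box has just been bolted back onto its shaft and must be turned over once by hand to see that it runs clear. First lay the spanner that was left on top of the box in the aluminium tool tray; then pull the index plunger's T-handle out to its stop, give it a quarter turn and let go so that it stays parked out. Turn the handwheel by its crank through one full turn, either way, and turn the T-handle back so that the plunger springs home into the wheel's notch and locks the box again; leave the other things on the bench alone.

Things in the scene. Friction and masses are not known exactly. Their poses are not given: they have to be found in the camera images.
- machine: Tester fixed to the bench: pale grey pedestal 100 mm wide (local y -50 to 50), 290 mm deep, sloping front, dark green cap (top 315 mm high). Origin on the bench under the pedestal's middle; x away from the robot, z up, y along the level shaft, which lies 182 mm above the origin. The shaft carries a box on the +y side and a handwheel on the -y side, which turn as one.
- box_centre (a point): Centre of the tumbling box, on the shaft axis, at local y +210 mm of the machine; the machine's axes. Pale grey closed cube of 240 mm edge, standing level at the start (top 302 mm above the bench). As it turns, its edges sweep a circle of 170 mm radius round the shaft, 12 mm clear of the bench.
- wheel_centre (a point): Centre of the aluminium handwheel, on the shaft axis, at local y -77 mm of the machine, 182 mm high; the machine's axes (y = shaft axis, towards the box). Does not move. The wheel is a disc of 160 mm diameter, 18 mm thick, with one 14 mm wide notch in its rim for the plunger's nose.
- wheel (a joint): Turn of wheel and box, rad: 0 at the start (nose in the notch), positive about the machine's +y (wheel top moves away from the robot). No stop; counts on past a turn (full turn = 6.283 or -6.283). Stays where it is left; takes 4 to 6 N at the crank. Locked by the plunger it rocks by 0.02 at most. Within 0.04 of the notch the sprung nose centres it.
- crank_grip (a point): Point on the axis of the grey crank handle: cylinder 25 mm dia., 80 mm long, parallel to the shaft, 60 mm from the shaft axis, on the wheel's -y face, 17 to 97 mm beyond the wheel's mid-plane (this point 62 mm). Spins freely on its pin, so a gripper holding it can keep its orientation all round. At wheel = 0: 49 mm farther (x) and 34 mm higher than wheel_centre. Ignore the point's axes.
- plunger (a joint): How far the sprung index plunger is pulled out, m: 0 = home (nose in the notch, wheel locked), 0.024 = its stop. Its axis lies in the wheel's plane, points away from the wheel's centre and leans 35 degrees from vertical towards the robot (machine's -x). The spring pulls it home with 10 N at 0, 15 N at the stop. Nose clear of the wheel from 0.014.
- tbar (a joint): Turn of the T-handle about the plunger's axis, rad, -1.6 to 1.6; 0 = bar parallel to the shaft. At 0 a key under it sits in the slot of a fork, so it turns only when pulled out beyond 0.018. Turned 0.6 or more either way (a quarter turn is usual) and let go, the key rests on the fork and the plunger stays out at 0.017 to 0.018. Back within 0.06 of 0, let go, the spring takes it home.
- tbar_grip (a point): Middle of the T-handle's grey bar, on the plunger's axis: bar 15 mm dia., 70 mm long, on a 16 mm stem. 157 mm from wheel_centre when home. The point's z is the outward plunger axis (pull direction), its y runs along the bar. Top of the steel fork: 30 mm below this point along the axis when home, 54 mm at the stop; sleeve and fork lie within 17 mm of the axis.
- spanner: Steel combination spanner, 192 mm long, lying flat on top of the box. Shank 135 mm long, 16 mm wide, 9 mm thick; heads 34 mm wide, 11 mm thick. Origin at the middle of the shank, underside; x along the shank to the ring end, z up. 0.15 to 0.29 kg.
- tray: Shallow open aluminium tool tray on the bench, empty: 150 mm (x) by 270 mm (y) by 32 mm high, walls and floor 4 mm, dark rubber liner. Origin at the centre of its underside; its long side is local y.
- tube_box: Bystander: open cardboard box, 150 by 270 by 45 mm, with grey specimen tubes. One of tray and tube box stands on the robot's left, the other on its right. Origin at the centre of its underside.
- jig: Bystander: green tube-mounting jig, 236 mm high, round foot of 90 mm, three long steel prongs at 125 mm height, a lever with a ball knob. Origin at the centre of its foot.
- bottle: Bystander: pale grey bottle with a white cap, 66 mm diameter, 190 mm high. Origin at the centre of its underside.
Not all that is in view belongs to the job. There is more than one size of the spanner; the job needs the larger.

How it is judged:
By the outcome, as a careful person would: the job done as asked, in the order asked, and still so for the second after the job is handed in, with the robot touching nothing.
It also fails if it takes over 72 s, if anything falls off the work surface, if the arm or the gripper's body presses on something with over 40 N, if the wrist force passes 120 N, or if a joint passes its speed limit or range.

## Working session

There is one attempt and no reset: what is moved stays moved. The work goes in short steps, Python scripts to look and compute and a tool call to move; the robot and the scene stay as the last step left them, time stands still between calls to the robot, and variables do not carry over. Pictures are saved under pics/ and viewed, at most 10 in all, crops included, and the job is handed in when it is done.

Besides the shell and the picture viewer there is one more tool, called after "Emit:" in YAML: its name, and indented under it one key for each argument. apply_moves: Moves the arm, as the interface text tells. Its arguments: {"type":"object","properties":{"series":{"type":"array"},"squeeze":{"type":"number"}},"required":["series"]}

```bash
ls; mkdir -p pics; python3 - <<'E'
from cell import manip, vision
import cv2
for n in("side","top"):
    im=vision.snapshot(n); cv2.imwrite(f"pics/{n}0.png",cv2.resize(im[:,:,::-1],(800,600),interpolation=cv2.INTER_CUBIC))
    cv2.imwrite(f"{n}0_raw.png",im[:,:,::-1])
    print(n,vision.calibration(n))
print(manip.sense(), manip.finger_overhang)
E
```

```text
pics
side {'fx': 471.1560433413465, 'fy': 471.1560433413465, 'cx': 282.2722250482754, 'cy': 205.76465528385296, 'camera_from_world': array([[-0.9870269 , -0.16052299,  0.00320336,  0.56167064],
       [-0.13200952,  0.80002326, -0.58526598,  0.19252595],
       [ 0.09138589, -0.57809614, -0.81083504,  1.68273198],
       [ 0.        ,  0.        ,  0.        ,  1.        ]])}
top {'fx': 459.2683666836728, 'fy': 459.2683666836728, 'cx': 287.2213203617371, 'cy': 212.27974229014268, 'camera_from_world': array([[ 0.0307021 , -0.99948866, -0.00893251,  0.01458954],
       [-0.98734719, -0.02893575, -0.15591102,  0.61099332],
       [ 0.15557283,  0.01360629, -0.98773071,  1.35057117],
       [ 0.        ,  0.        ,  0.        ,  1.        ]])}
{'time': 0.1, 'qpos': array([-9.83301024e-01,  4.07526075e-02,  8.38953958e-02, -3.71761678e-04,
       -1.61549087e+00, -3.33688696e-01]), 'qvel': array([ 0.00046327, -0.00092675,  0.00341462,  0.00182103, -0.00115119,
       -0.00157231]), 'joint_torque': array([-6.19343977e-03, -3.69349158e+01,  3.48278475e+01,  6.95165187e+00,
       -4.54009976e-03, -5.93564025e-06]), 'eef_pos': array([ 0.15067258, -0.58058896,  0.30297689]), 'tcp_rot': array([[-9.67959493e-01, -2.51105788e-01, -5.50986007e-04],
       [-2.51106343e-01,  9.67958347e-01,  1.49743168e-03],
       [ 1.57317743e-04,  1.58780929e-03, -9.99998727e-01]]), 'force': array([ 0.14044534, -0.45833256, -0.09244252]), 'moment': array([-0.01104029, -0.02609863,  0.00823329]), 'gripper_force': 0.0, 'finger_gap': 0.08553476709142972} 0.0726
```

View pics/side0.png

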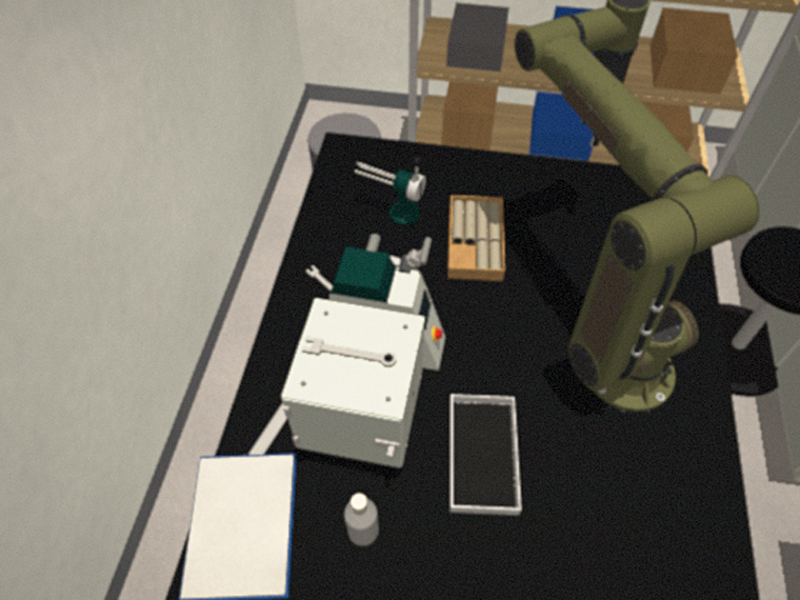

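View pics/top0.png

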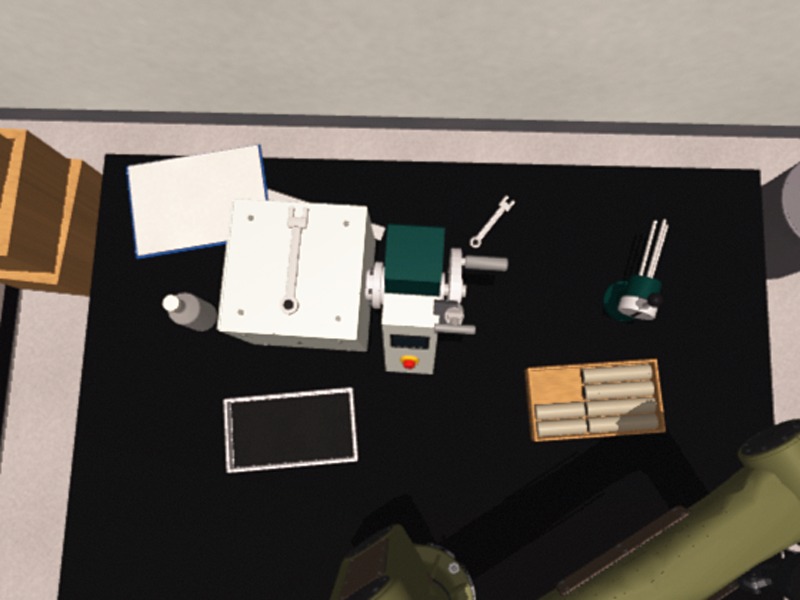

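Side: the box carries a spanner at (350,352), with the T-handle at (415,255), the tray at (485,453) and the tube box at (477,237). Top: there are two spanners. The one on the box top at (294,260) is the job's, as it lies on the box and is the longer. The small one at (490,222) lies on the bench behind the wheel and is a bystander. I'll confirm this in a crop.

```bash
python3 - <<'E'
import cv2
t=cv2.imread("top0_raw.png"); s=cv2.imread("side0_raw.png")
c=cv2.resize(t[125:275,145:365],None,fx=3.6,fy=3.6,interpolation=cv2.INTER_CUBIC); cv2.imwrite("pics/topc.png",c)
c=cv2.resize(s[160:300,195:335],None,fx=4.2,fy=4.2,interpolation=cv2.INTER_CUBIC); cv2.imwrite("pics/sidec.png",c)
E
```

```text
(no output)
```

View pics/topc.png

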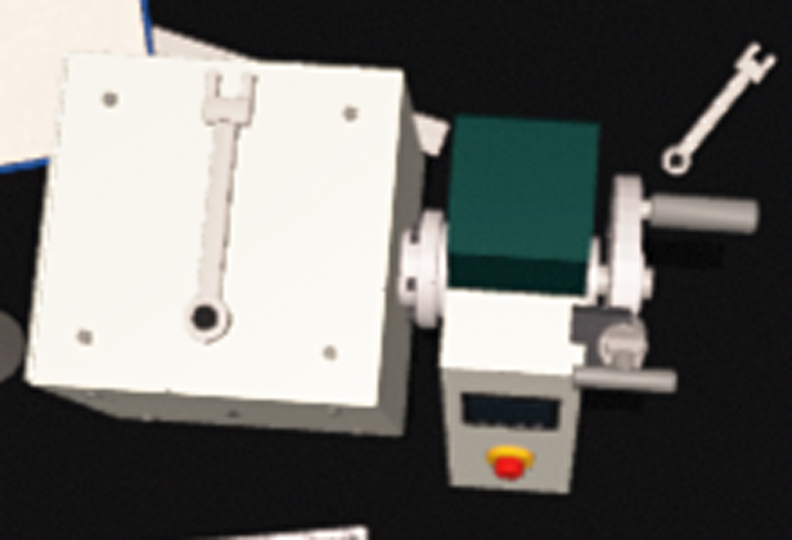

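View pics/sidec.png

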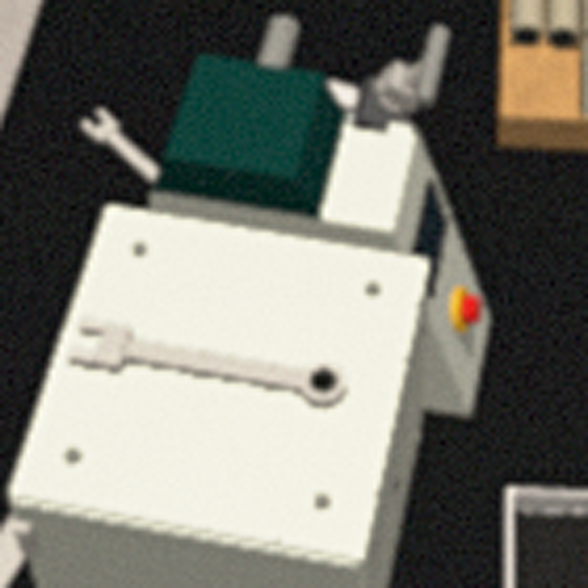

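The crops confirm it: the job's spanner is the large one on the box, ring at topc (205,318) and jaw at (230,100). The T-bar ends are at topc (574,379) and (676,380), and the crank's outer end is at (757,215). Next I fit the poses.

```bash
cat > h.py <<'E'
import numpy as np
from cell import manip, vision
from scipy.optimize import least_squares
C={n:vision.calibration(n) for n in("side","top")}
def proj(n,P):
    c=C[n];p=np.c_[np.atleast_2d(P),np.ones(len(np.atleast_2d(P)))]@c["camera_from_world"].T
    return np.c_[c["fx"]*p[:,0]/p[:,2]+c["cx"],c["fy"]*p[:,1]/p[:,2]+c["cy"]]
def ray(n,uv,z):
    c=C[n];M=c["camera_from_world"];R=M[:3,:3];o=-R.T@M[:3,3]
    d=R.T@[(uv[0]-c["cx"])/c["fx"],(uv[1]-c["cy"])/c["fy"],1];return o+d*(z-o[2])/d[2]
tc=lambda p:(np.array(p)+.5)/3.6-.5+[145,125]
sc=lambda p:(np.array(p)+.5)/4.2-.5+[195,160]
f8=lambda p:(np.array(p)+.5)*.7-.5
def Rz(a):return np.array([[np.cos(a),-np.sin(a),0],[np.sin(a),np.cos(a),0],[0,0,1]])
def fit(obs,x0):
    r=lambda x:np.concatenate([(proj(n,Rz(x[2])@np.array(L)+[x[0],x[1],0])-uv).ravel() for n,L,uv in obs])
    s=least_squares(r,x0,loss="soft_l1");print(np.round(s.x,4));print(np.round(r(s.x).reshape(-1,2),1).tolist());return s.x
E
python3 - <<'E'
from h import *
b=lambda x,y:[x,.21+y,.302]; h=.12
tb=[-.0901,-.077,.3106]
obs=[("top",b(h,h),tc((66,58))),("top",b(h,-h),tc((403,70))),("top",b(-h,-h),tc((377,405))),("top",b(-h,h),tc((27,382))),
("side",b(h,-h),sc((107,205))),("side",b(-h,-h),sc((430,262))),("side",b(-h,h),sc((362,562))),("side",b(h,h),sc((10,490))),
("top",[tb[0],tb[1]+.035,tb[2]],tc((575,379))),("top",[tb[0],tb[1]-.035,tb[2]],tc((675,380))),
("top",[.049,-.174,.216],tc((757,215))),("side",[.049,-.174,.216],sc((285,20))),("side",[tb[0],tb[1]-.035,tb[2]],sc((438,28)))]
m=fit(obs,[.5,0,0])
for k,p in dict(box=[0,.21,.182],wheel=[0,-.077,.182],crank=[.049,-.139,.216],tbar=tb).items(): print(k,np.round(Rz(m[2])@p+[m[0],m[1],0],4))
for s in [("top",tc,(205,318),(230,100),(213,295),(236,122)),("side",sc,(322,380),(100,346),(300,374),(131,350))]:
    print(s[0],[np.round(ray(s[0],s[1](p),.311),4).tolist() for p in s[2:]])
t=lambda x,y:[x*.075,y*.135,.032]
fit([("top",t(1,1),f8((224,401))),("top",t(1,-1),f8((352,389))),("top",t(-1,-1),f8((357,461))),("top",t(-1,1),f8((228,472))),
("side",t(1,-1),f8((451,396))),("side",t(-1,-1),f8((516,396))),("side",t(-1,1),f8((521,513))),("side",t(1,1),f8((450,512)))],[.3,.3,0])
print(ray("top",f8((172,302)),.19),ray("side",f8((358,502)),.19))
print("jig",ray("top",f8((630,300)),.03), "tube",ray("top",f8((595,400)),.045))
E
```

```text
[ 0.6214  0.0265 -0.035 ]
[[0.3, -2.7], [0.2, -0.3], [0.0, 0.3], [0.7, 0.5], [-0.0, -0.3], [0.3, -1.0], [0.9, -0.4], [-0.4, 1.1], [-0.7, -1.4], [0.1, 0.1], [-0.2, 0.4], [0.0, 1.3], [0.4, 1.0]]
box [0.6288 0.2364 0.182 ]
wheel [ 0.6188 -0.0504  0.182 ]
crank [ 0.6656 -0.1141  0.216 ]
tbar [ 0.5287 -0.0473  0.3106]
top [[0.5609, 0.2406, 0.311], [0.7158, 0.2323, 0.311], [0.5771, 0.236, 0.311], [0.7, 0.2272, 0.311]]
side [[0.5631, 0.2379, 0.311], [0.7183, 0.2361, 0.311], [0.5787, 0.2357, 0.311], [0.6966, 0.2358, 0.311]]
[0.3369 0.2786 0.1167]
[[-0.2, -1.0], [-0.6, -0.3], [-0.5, -0.0], [-0.9, 0.2], [0.6, -0.9], [-0.8, 0.9], [0.3, -1.9], [1.1, -3.4]]
[0.57735747 0.48872529 0.19      ] [0.578022   0.49392398 0.19      ]
jig [ 0.63453534 -0.43930741  0.03      ] tube [ 0.41858275 -0.35731795  0.045     ]
```

Emit:
apply_moves:
  series:
    - {"claw": 0, "offset": [0, 0, -50], "turn": 0}
    - {"claw": 0, "offset": [0, 0, -50], "turn": 0}
    - {"claw": 0, "offset": [0, 0, -47], "turn": 0}
    - {"claw": 0, "offset": [0, 0, 0], "turn": 0.145}
    - {"claw": 0, "offset": [0, 0, 0], "turn": 0.144}
    - {"claw": 0, "offset": [0, 50, 0], "turn": 0}
    - {"claw": 0, "offset": [0, 50, 0], "turn": 0}
    - {"claw": 0, "offset": [-20, 50, 0], "turn": 0}
    - {"claw": 0, "offset": [-20, 50, 0], "turn": 0}
    - {"claw": 0, "offset": [-20, 50, 0], "turn": 0}
  squeeze: 50

```text
time: 1.35
eef_pos: [0.2195, -0.3315, 0.4505]
tcp_rot: [[-0.999, 0.036, -0.0], [0.036, 0.999, 0.0], [0.0, 0.0, -1.0]]
force: [2.0, 0.5, 0.5]
finger_gap: 0.0851
gripper_force: 0.0
```

```bash
cat >> h.py <<'E'
m=np.array([.6214,.0265,-.035])
def W(p):return Rz(m[2])@np.array(p)+[m[0],m[1],0]
def go(t,name=""):   # t: world TCP target -> tool-frame mm
    s=manip.sense();R=s["tcp_rot"];print(name,np.round(1000*R.T@(np.array(t)-s["eef_pos"]),1))
def st():
    s=manip.sense();R=s["tcp_rot"];print("t",s["time"],"p",np.round(s["eef_pos"],4),"yaw_y",round(float(np.arctan2(R[1,1],R[0,1])),4),"F",np.round(s["force"],1),"gap",round(s["finger_gap"],4),"gf",round(s["gripper_force"],1),"q",np.round(s["qpos"],2))
E
python3 - <<'E'
from h import *
st(); go([.637,.235,.45],"above spanner"); go([.637,.235,.3065+.060],"grasp")
E
```

```text
t 1.35 p [ 0.2195 -0.3315  0.4505] yaw_y 1.5349 F [2.  0.5 0.5] gap 0.0851 gf 0.0 q [-0.47 -0.43 -0.04 -0.   -1.96 -1.14]
above spanner [-396.9  581.1    0.7]
grasp [-396.9  581.1   84.2]
```

Emit:
apply_moves:
  series:
    - {"claw": 0, "offset": [-37, 48, 0], "turn": 0}
    - {"claw": 0, "offset": [-37, 48, 0], "turn": 0}
    - {"claw": 0, "offset": [-37, 48, 0], "turn": 0}
    - {"claw": 0, "offset": [-37, 48, 0], "turn": 0}
    - {"claw": 0, "offset": [-37, 48, 0], "turn": 0}
    - {"claw": 0, "offset": [-37, 48, 0], "turn": 0}
    - {"claw": 0, "offset": [-37, 48, 0], "turn": 0}
    - {"claw": 0, "offset": [-37, 48, 0], "turn": 0}
    - {"claw": 0, "offset": [-37, 48, 0], "turn": 0}
    - {"claw": 0, "offset": [-37, 48, 0], "turn": 0}

```text
time: 2.6
eef_pos: [0.6071, 0.1353, 0.4505]
tcp_rot: [[-0.999, 0.035, -0.0], [0.035, 0.999, -0.0], [0.0, -0.0, -1.0]]
force: [0.8, -0.2, 1.0]
finger_gap: 0.0853
gripper_force: 0.0
```

```bash
python3 - <<'E'
from h import *
st(); go([.637,.235,.302+.075],"grasp")
E
```

```text
t 2.6 p [0.6071 0.1353 0.4505] yaw_y 1.5359 F [ 0.8 -0.2  1. ] gap 0.0853 gf 0.0 q [ 0.54  0.17  0.5  -0.   -1.9  -2.15]
grasp [-26.4 100.6  73.5]
```

Emit:
apply_moves:
  series:
    - {"claw": 0, "offset": [-13, 50, 0], "turn": 0}
    - {"claw": 0, "offset": [-13, 50, 0], "turn": 0}
    - {"claw": 0, "offset": [0, 0, 30], "turn": 0}
    - {"claw": 0, "offset": [0, 0, 30], "turn": 0}
    - {"claw": 0, "offset": [0, 0, 13], "turn": 0}
    - {"claw": 120, "offset": [0, 0, 0], "turn": 0}
    - {"claw": 255, "offset": [0, 0, 0], "turn": 0}
    - {"claw": 255, "offset": [0, 0, 0], "turn": 0}
    - {"claw": 255, "offset": [0, 0, 0], "turn": 0}
    - {"claw": 255, "offset": [0, 0, 0], "turn": 0}
  squeeze: 60

```text
time: 3.85
eef_pos: [0.6357, 0.233, 0.3794]
tcp_rot: [[-0.999, 0.035, 0.002], [0.035, 0.999, 0.002], [-0.002, 0.002, -1.0]]
force: [0.6, 2.1, 4.9]
finger_gap: 0.0133
gripper_force: 59.7
```

```bash
python3 - <<'E'
from h import *
st()
E
```

```text
t 3.85 p [0.6357 0.233  0.3794] yaw_y 1.5359 F [0.6 2.1 4.9] gap 0.0133 gf 59.7 q [ 0.65  0.27  0.48  0.   -1.78 -2.25]
```

Emit:
apply_moves:
  series:
    - {"claw": 255, "offset": [0, 0, -10], "turn": 0}
    - {"claw": 255, "offset": [0, 0, -20], "turn": 0}
    - {"claw": 255, "offset": [0, 0, -20], "turn": 0}
    - {"claw": 255, "offset": [0, 0, -20], "turn": 0}
    - {"claw": 255, "offset": [0, 0, 0], "turn": 0}
    - {"claw": 255, "offset": [0, 0, 0], "turn": 0}
    - {"claw": 255, "offset": [0, 0, 0], "turn": 0}
    - {"claw": 255, "offset": [0, 0, 0], "turn": 0}
    - {"claw": 255, "offset": [0, 0, 0], "turn": 0}
    - {"claw": 255, "offset": [0, 0, 0], "turn": 0}

```text
time: 5.1
eef_pos: [0.6356, 0.2326, 0.4479]
tcp_rot: [[-0.999, 0.035, -0.0], [0.035, 0.999, 0.0], [0.0, 0.0, -1.0]]
force: [0.1, 0.1, -2.2]
finger_gap: 0.0135
gripper_force: 58.8
```

```bash
python3 - <<'E'
from h import *
import cv2
st()
s=vision.snapshot("side")[:,:,::-1];t=vision.snapshot("top")[:,:,::-1]
a=cv2.resize(s[170:320,180:330],(400,400),interpolation=cv2.INTER_CUBIC);b=cv2.resize(t[100:250,130:280],(400,400),interpolation=cv2.INTER_CUBIC)
cv2.imwrite("pics/lift.png",np.hstack([a,b]))
E
```

```text
t 5.1 p [0.6356 0.2326 0.4479] yaw_y 1.5356 F [ 0.1  0.1 -2.2] gap 0.0135 gf 58.8 q [ 0.65  0.33  0.68 -0.   -1.92 -2.25]
```

View pics/lift.png

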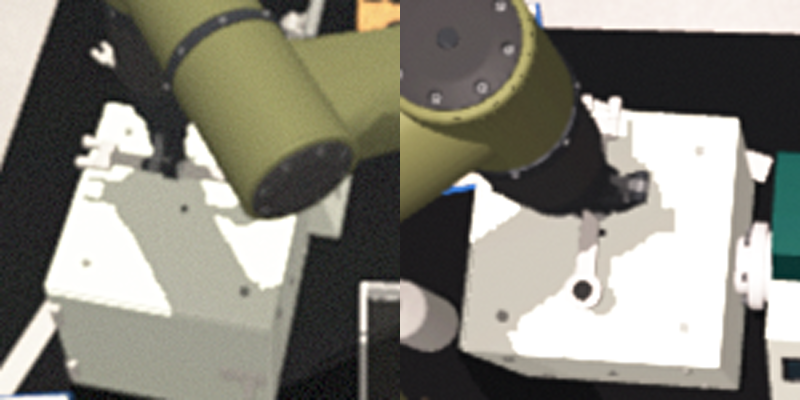

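The spanner is held level and clear of the box (side crop jaw at (95,150), top crop ring at (583,290)).

Emit:
apply_moves:
  series:
    - {"claw": 255, "offset": [0, 0, 0], "turn": -0.172}
    - {"claw": 255, "offset": [0, 0, 0], "turn": -0.172}
    - {"claw": 255, "offset": [0, 0, 0], "turn": -0.172}
    - {"claw": 255, "offset": [0, 0, 0], "turn": -0.172}
    - {"claw": 255, "offset": [0, 0, 0], "turn": -0.172}
    - {"claw": 255, "offset": [0, 0, 0], "turn": -0.172}
    - {"claw": 255, "offset": [0, 0, 0], "turn": -0.172}
    - {"claw": 255, "offset": [0, 0, 0], "turn": -0.172}
    - {"claw": 255, "offset": [0, 0, 0], "turn": -0.172}
    - {"claw": 255, "offset": [0, 0, 0], "turn": -0.172}

```text
time: 6.45
eef_pos: [0.6356, 0.2327, 0.4479]
tcp_rot: [[0.119, -0.993, 0.0], [-0.993, -0.119, 0.0], [-0.0, -0.0, -1.0]]
force: [-0.2, 1.1, -2.5]
finger_gap: 0.0138
gripper_force: 58.8
```

```bash
python3 - <<'E'
from h import *
st(); go([.337,.279,.448],"tray")
E
```

```text
t 6.45 p [0.6356 0.2327 0.4479] yaw_y -3.0219 F [-0.2  1.1 -2.5] gap 0.0138 gf 58.8 q [ 0.65  0.33  0.68 -0.   -1.92 -0.53]
tray [-8.170e+01  2.909e+02 -1.000e-01]
```

Emit:
apply_moves:
  series:
    - {"claw": 255, "offset": [-12, 48, 0], "turn": 0}
    - {"claw": 255, "offset": [-14, 48, 0], "turn": 0}
    - {"claw": 255, "offset": [-14, 48, 0], "turn": 0}
    - {"claw": 255, "offset": [-14, 49, 0], "turn": 0}
    - {"claw": 255, "offset": [-14, 49, 0], "turn": 0}
    - {"claw": 255, "offset": [-14, 49, 0], "turn": 0}
    - {"claw": 255, "offset": [0, 0, 55], "turn": 0}
    - {"claw": 255, "offset": [0, 0, 55], "turn": 0}
    - {"claw": 255, "offset": [0, 0, 55], "turn": 0}
    - {"claw": 255, "offset": [0, 0, 55], "turn": 0}

```text
time: 7.7
eef_pos: [0.3369, 0.2809, 0.2266]
tcp_rot: [[0.114, -0.993, 0.0], [-0.993, -0.114, 0.001], [-0.001, -0.001, -1.0]]
force: [0.8, 0.9, -3.1]
finger_gap: 0.0133
gripper_force: 59.3
```

```bash
python3 - <<'E'
from h import *
st(); go([.337,.279,.0865],"tray")
E
```

```text
t 7.7 p [0.3369 0.2809 0.2266] yaw_y -3.0273 F [ 0.8  0.9 -3.1] gap 0.0133 gf 59.3 q [ 1.16 -0.41 -0.45 -0.   -1.53 -1.04]
tray [  2.    0.2 140. ]
```

Emit:
apply_moves:
  series:
    - {"claw": 255, "offset": [0, 0, 40], "turn": 0}
    - {"claw": 255, "offset": [0, 0, 40], "turn": 0}
    - {"claw": 255, "offset": [0, 0, 35], "turn": 0}
    - {"claw": 255, "offset": [0, 0, 14], "turn": 0}
    - {"claw": 255, "offset": [0, 0, 7], "turn": 0}
    - {"claw": 255, "offset": [0, 0, 2], "turn": 0}
    - {"claw": 255, "offset": [0, 0, 0], "turn": 0}
    - {"claw": 150, "offset": [0, 0, 0], "turn": 0}
    - {"claw": 150, "offset": [0, 0, 0], "turn": 0}
    - {"claw": 150, "offset": [0, 0, 0], "turn": 0}

```text
time: 8.95
eef_pos: [0.3373, 0.2813, 0.0904]
tcp_rot: [[0.114, -0.993, 0.001], [-0.993, -0.114, 0.001], [-0.001, -0.001, -1.0]]
force: [0.1, -0.2, 0.7]
finger_gap: 0.0358
gripper_force: 0.0
```

```bash
python3 - <<'E'
from h import *
st()
E
```

```text
t 8.95 p [0.3373 0.2813 0.0904] yaw_y -3.0275 F [ 0.1 -0.2  0.7] gap 0.0358 gf 0.0 q [ 1.16 -0.34 -0.65  0.   -1.26 -1.04]
```

Emit:
apply_moves:
  series:
    - {"claw": 150, "offset": [0, 0, -30], "turn": 0}
    - {"claw": 150, "offset": [0, 0, -55], "turn": 0}
    - {"claw": 150, "offset": [0, 0, -55], "turn": 0}
    - {"claw": 150, "offset": [0, 0, -55], "turn": 0}
    - {"claw": 150, "offset": [0, 0, -55], "turn": 0}
    - {"claw": 150, "offset": [0, 0, -55], "turn": 0}
    - {"claw": 150, "offset": [0, 0, -45], "turn": 0.149}
    - {"claw": 150, "offset": [50, 0, 0], "turn": 0}
    - {"claw": 150, "offset": [50, 0, 0], "turn": 0}
    - {"claw": 150, "offset": [50, 0, 0], "turn": 0}

```text
time: 10.2
eef_pos: [0.3316, 0.1297, 0.4402]
tcp_rot: [[-0.034, -0.999, 0.001], [-0.999, 0.034, 0.001], [-0.001, -0.001, -1.0]]
force: [0.1, -0.2, -0.5]
finger_gap: 0.0353
gripper_force: 0.0
```

```bash
python3 - <<'E'
from h import *
import cv2
st(); go(W([-.0901,-.100,.3716]),"tbar")
cv2.imwrite("side1.png",vision.snapshot("side")[:,:,::-1]);t=vision.snapshot("top")[:,:,::-1];cv2.imwrite("top1.png",t)
s=cv2.imread("side1.png")
cv2.imwrite("pics/tray.png",np.hstack([cv2.resize(s[260:370,290:400],(400,400)),cv2.resize(t[240:350,150:260],(400,400))]))
E
```

```text
t 10.2 p [0.3316 0.1297 0.4402] yaw_y 3.1074 F [ 0.1 -0.2 -0.5] gap 0.0353 gf 0.0 q [ 0.96 -0.55 -0.14  0.   -1.98 -0.99]
tbar [ 193.2 -202.9   68.7]
```

View pics/tray.png

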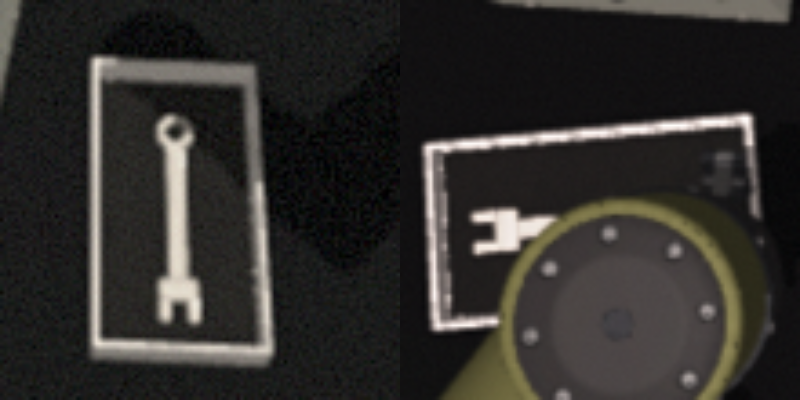

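The spanner lies flat inside the tray (left crop, ring (175,132), jaw (180,300)). Next is the T-handle.

Emit:
apply_moves:
  series:
    - {"claw": 150, "offset": [35, -36, 0], "turn": 0}
    - {"claw": 150, "offset": [40, -42, 0], "turn": 0}
    - {"claw": 150, "offset": [40, -42, 0], "turn": 0}
    - {"claw": 150, "offset": [40, -42, 0], "turn": 0}
    - {"claw": 150, "offset": [30, -32, 0], "turn": 0}
    - {"claw": 150, "offset": [8, -9, 0], "turn": 0}
    - {"claw": 150, "offset": [0, 0, 10], "turn": 0}
    - {"claw": 150, "offset": [0, 0, 20], "turn": 0}
    - {"claw": 150, "offset": [0, 0, 0], "turn": 0}
    - {"claw": 150, "offset": [0, 0, 0], "turn": 0}

```text
time: 11.55
eef_pos: [0.5276, -0.0683, 0.411]
tcp_rot: [[-0.034, -0.999, 0.002], [-0.999, 0.034, 0.0], [-0.0, -0.002, -1.0]]
force: [0.7, -0.1, -0.2]
finger_gap: 0.0353
gripper_force: 0.0
```

```bash
python3 - <<'E'
from h import *
import cv2
st(); go(W([-.0901,-.100,.3716]),"tbar")
s=vision.snapshot("side")[:,:,::-1];t=vision.snapshot("top")[:,:,::-1]
cv2.imwrite("pics/tb.png",np.hstack([cv2.resize(s[130:230,250:350],(400,400),interpolation=cv2.INTER_CUBIC),cv2.resize(t[160:260,270:370],(400,400),interpolation=cv2.INTER_CUBIC)]))
E
```

```text
t 11.55 p [ 0.5276 -0.0683  0.411 ] yaw_y 3.1077 F [ 0.7 -0.1 -0.2] gap 0.0353 gf 0.0 q [ 0.25 -0.1   0.14  0.   -1.81 -0.28]
tbar [ 2.  -0.3 39.4]
```

View pics/tb.png

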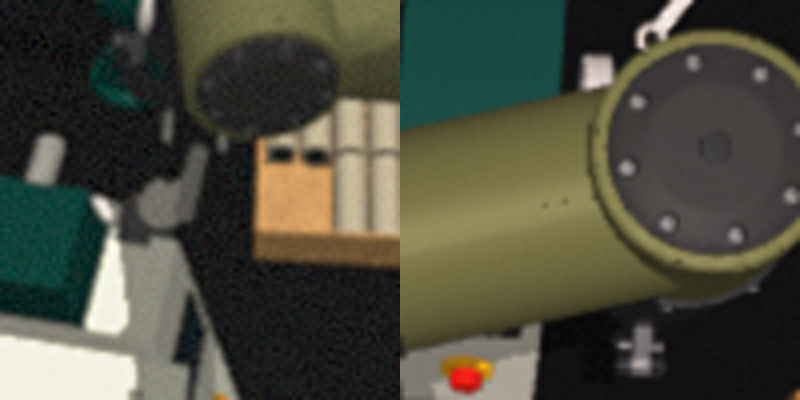

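The side crop shows the fingertips at (168,127) and (222,143) astride the T-bar end at (195,150), so I descend and close.

Emit:
apply_moves:
  series:
    - {"claw": 150, "offset": [2, 0, 15], "turn": 0}
    - {"claw": 150, "offset": [0, 0, 15], "turn": 0}
    - {"claw": 150, "offset": [0, 0, 9], "turn": 0}
    - {"claw": 150, "offset": [0, 0, 0], "turn": 0}
    - {"claw": 255, "offset": [0, 0, 0], "turn": 0}
    - {"claw": 255, "offset": [0, 0, 0], "turn": 0}
    - {"claw": 255, "offset": [0, 0, 0], "turn": 0}
    - {"claw": 255, "offset": [0, 0, 0], "turn": 0}
    - {"claw": 255, "offset": [0, 0, 0], "turn": 0}
    - {"claw": 255, "offset": [0, 0, 0], "turn": 0}
  squeeze: 50

```text
time: 12.9
eef_pos: [0.5278, -0.071, 0.3714]
tcp_rot: [[-0.035, -0.999, 0.0], [-0.999, 0.035, -0.0], [0.0, -0.0, -1.0]]
force: [-4.6, -0.8, 4.8]
finger_gap: 0.0128
gripper_force: 49.0
```

```bash
python3 - <<'E'
from h import *
st();print(manip.sense()["moment"])
E
```

```text
t 12.9 p [ 0.5278 -0.071   0.3714] yaw_y 3.1065 F [-4.6 -0.8  4.8] gap 0.0128 gf 49.0 q [ 0.24 -0.12  0.05  0.   -1.74 -0.28]
[0.16143757 1.72122763 0.10430538]
```

Emit:
apply_moves:
  series:
    - {"claw": 255, "offset": [0, 1.4, -2], "turn": 0}
    - {"claw": 255, "offset": [0, 2.9, -4.1], "turn": 0}
    - {"claw": 255, "offset": [0, 2.9, -4.1], "turn": 0}
    - {"claw": 255, "offset": [0, 2.9, -4.1], "turn": 0}
    - {"claw": 255, "offset": [0, 2.3, -3.3], "turn": 0}
    - {"claw": 255, "offset": [0, 0.6, -0.8], "turn": 0}
    - {"claw": 255, "offset": [0, 0, 0], "turn": 0}
    - {"claw": 255, "offset": [0, 0, 0], "turn": 0}
    - {"claw": 255, "offset": [0, 0, 0], "turn": 0}
    - {"claw": 255, "offset": [0, 0, 0], "turn": 0}

```text
time: 14.15
eef_pos: [0.5169, -0.0703, 0.3864]
tcp_rot: [[-0.036, -0.999, 0.001], [-0.999, 0.036, 0.0], [-0.0, -0.001, -1.0]]
force: [10.4, -5.2, -10.1]
finger_gap: 0.0129
gripper_force: 48.8
```

```bash
python3 - <<'E'
from h import *
st();print(manip.sense()["moment"])
E
```

```text
t 14.15 p [ 0.5169 -0.0703  0.3864] yaw_y 3.1055 F [ 10.4  -5.2 -10.1] gap 0.0129 gf 48.8 q [ 0.25 -0.14  0.06  0.   -1.77 -0.29]
[-1.92843257 -3.54407014 -0.09696758]
```

Emit:
apply_moves:
  series:
    - {"claw": 255, "offset": [0, 1.4, -2], "turn": 0}
    - {"claw": 255, "offset": [0, 1.2, -1.7], "turn": 0}
    - {"claw": 255, "offset": [0, 0.3, -0.4], "turn": 0}
    - {"claw": 255, "offset": [0, 0, 0], "turn": 0}
    - {"claw": 255, "offset": [0, 0, 0], "turn": 0}
    - {"claw": 255, "offset": [0, 0, 0], "turn": 0}
    - {"claw": 255, "offset": [0, 0, 0], "turn": 0}
    - {"claw": 255, "offset": [0, 0, 0], "turn": 0}
    - {"claw": 255, "offset": [0, 0, 0], "turn": 0}
    - {"claw": 255, "offset": [0, 0, 0], "turn": 0}

```text
time: 15.4
eef_pos: [0.5142, -0.0702, 0.3903]
tcp_rot: [[-0.036, -0.999, 0.001], [-0.999, 0.036, 0.0], [-0.0, -0.001, -1.0]]
force: [12.1, -5.9, -11.2]
finger_gap: 0.0132
gripper_force: 48.8
```

```bash
python3 - <<'E'
from h import *
st();print(manip.sense()["moment"])
E
```

```text
t 15.4 p [ 0.5142 -0.0702  0.3903] yaw_y 3.1054 F [ 12.1  -5.9 -11.2] gap 0.0132 gf 48.8 q [ 0.25 -0.15  0.06  0.   -1.78 -0.29]
[-2.02369288 -3.88766762 -0.08541494]
```

```bash
cat >> h.py <<'E'
def arc(a0,a1,n,R=23,lift=0):   # tool y=-xm, tool x=-ym, tool z=-zm at a=0
    c,s=np.cos(np.radians(35)),np.sin(np.radians(35))
    g=lambda a:R*np.array([-c*np.sin(a),-np.cos(a),-s*np.sin(a)])  # machine axes, mm
    be=lambda a:np.arctan2(c*np.sin(a),np.cos(a))
    A=np.linspace(a0,a1,n+1)
    for i in range(n):
        d=g(A[i+1])-g(A[i]); th=-be(A[i])   # world yaw of tool rel. to start
        v=Rz(-th)@d; print(np.round([-v[1],-v[0],-v[2]],2).tolist(),round(be(A[i+1])-be(A[i]),3))
E
python3 - <<'E'
from h import *
arc(0,1.52,20)
E
```

```text
[-0.07, 1.43, 1.0] 0.062
[-0.11, 1.43, 1.0] 0.063
[-0.15, 1.44, 0.98] 0.063
[-0.19, 1.44, 0.97] 0.064
[-0.23, 1.45, 0.94] 0.065
[-0.27, 1.46, 0.92] 0.066
[-0.3, 1.48, 0.88] 0.067
[-0.33, 1.5, 0.84] 0.069
[-0.35, 1.51, 0.8] 0.071
[-0.36, 1.53, 0.75] 0.073
[-0.37, 1.56, 0.7] 0.075
[-0.38, 1.58, 0.64] 0.077
[-0.37, 1.61, 0.58] 0.08
[-0.36, 1.63, 0.52] 0.082
[-0.34, 1.65, 0.45] 0.084
[-0.31, 1.68, 0.38] 0.087
[-0.28, 1.7, 0.31] 0.089
[-0.24, 1.71, 0.24] 0.09
[-0.19, 1.73, 0.16] 0.092
[-0.14, 1.74, 0.09] 0.092
```

Emit:
apply_moves:
  series:
    - {"claw": 255, "offset": [0, 0.6, -0.8], "turn": 0}
    - {"claw": 255, "offset": [-0.1, 1.4, 1.0], "turn": 0.062}
    - {"claw": 255, "offset": [-0.1, 1.4, 1.0], "turn": 0.063}
    - {"claw": 255, "offset": [-0.15, 1.4, 1.0], "turn": 0.063}
    - {"claw": 255, "offset": [-0.2, 1.4, 1.0], "turn": 0.064}
    - {"claw": 255, "offset": [-0.2, 1.5, 0.9], "turn": 0.065}
    - {"claw": 255, "offset": [-0.3, 1.5, 0.9], "turn": 0.066}
    - {"claw": 255, "offset": [-0.3, 1.5, 0.9], "turn": 0.067}
    - {"claw": 255, "offset": [-0.3, 1.5, 0.8], "turn": 0.069}
    - {"claw": 255, "offset": [-0.3, 1.5, 0.8], "turn": 0.071}

```text
time: 16.65
eef_pos: [0.5014, -0.0656, 0.3834]
tcp_rot: [[-0.589, -0.808, 0.0], [-0.808, 0.589, -0.002], [0.001, -0.001, -1.0]]
force: [10.9, -9.7, -10.7]
finger_gap: 0.0128
gripper_force: 48.8
```

```bash
python3 - <<'E'
from h import *
st();print(manip.sense()["moment"])
E
```

```text
t 16.65 p [ 0.5014 -0.0656  0.3834] yaw_y 2.5119 F [ 10.9  -9.7 -10.7] gap 0.0128 gf 48.8 q [ 0.27 -0.19  0.01  0.   -1.77 -0.9 ]
[-2.97793169 -3.43155547  0.01663412]
```

Emit:
apply_moves:
  series:
    - {"claw": 255, "offset": [-0.4, 1.5, 0.7], "turn": 0.073}
    - {"claw": 255, "offset": [-0.4, 1.6, 0.7], "turn": 0.075}
    - {"claw": 255, "offset": [-0.4, 1.6, 0.6], "turn": 0.077}
    - {"claw": 255, "offset": [-0.4, 1.6, 0.6], "turn": 0.08}
    - {"claw": 255, "offset": [-0.4, 1.6, 0.5], "turn": 0.082}
    - {"claw": 255, "offset": [-0.3, 1.7, 0.5], "turn": 0.084}
    - {"claw": 255, "offset": [-0.3, 1.7, 0.4], "turn": 0.087}
    - {"claw": 255, "offset": [-0.3, 1.7, 0.3], "turn": 0.089}
    - {"claw": 255, "offset": [-0.2, 1.7, 0.2], "turn": 0.09}
    - {"claw": 255, "offset": [-0.2, 1.7, 0.2], "turn": 0.092}

```text
time: 17.9
eef_pos: [0.4927, -0.0494, 0.3785]
tcp_rot: [[-0.994, -0.113, -0.007], [-0.113, 0.994, -0.0], [0.007, 0.0, -1.0]]
force: [-7.0, -0.9, -4.3]
finger_gap: 0.0128
gripper_force: 49.0
```

```bash
python3 - <<'E'
from h import *
st();print(manip.sense()["moment"])
E
```

```text
t 17.9 p [ 0.4927 -0.0494  0.3785] yaw_y 1.6845 F [-7.  -0.9 -4.3] gap 0.0128 gf 49.0 q [ 0.31 -0.21 -0.01 -0.   -1.77 -1.76]
[-0.20561483  2.02616751  0.09154227]
```

Emit:
apply_moves:
  series:
    - {"claw": 255, "offset": [-1.5, 0, 2], "turn": 0}
    - {"claw": 255, "offset": [-1.5, 0, 2], "turn": 0}
    - {"claw": 255, "offset": [-1.1, 0, 1.6], "turn": 0}
    - {"claw": 150, "offset": [0, 0, 0], "turn": 0}
    - {"claw": 150, "offset": [0, 0, 0], "turn": 0}
    - {"claw": 150, "offset": [0, 0, 0], "turn": 0}
    - {"claw": 150, "offset": [0, 0, 0], "turn": 0}
    - {"claw": 150, "offset": [0, 0, -20], "turn": 0}
    - {"claw": 150, "offset": [0, 0, -40], "turn": 0}
    - {"claw": 150, "offset": [50, 0, -20], "turn": 0}

```text
time: 19.15
eef_pos: [0.4498, -0.0541, 0.4541]
tcp_rot: [[-0.993, -0.116, -0.005], [-0.116, 0.993, -0.002], [0.005, -0.001, -1.0]]
force: [-0.6, 0.3, 0.4]
finger_gap: 0.0355
gripper_force: 0.0
```

Emit:
apply_moves:
  series:
    - {"claw": 100, "offset": [50, 0, 0], "turn": 0}
    - {"claw": 100, "offset": [50, 0, 0], "turn": 0}
    - {"claw": 100, "offset": [0, -50, 0], "turn": 0}
    - {"claw": 100, "offset": [0, -50, 0], "turn": 0}
    - {"claw": 100, "offset": [0, -50, 0], "turn": 0}
    - {"claw": 100, "offset": [0, -50, 0], "turn": 0}
    - {"claw": 100, "offset": [0, 0, 0], "turn": 0}
    - {"claw": 100, "offset": [0, 0, 0], "turn": 0}
    - {"claw": 100, "offset": [0, 0, 0], "turn": 0}
    - {"claw": 100, "offset": [0, 0, 0], "turn": 0}

```text
time: 20.4
eef_pos: [0.372, -0.2643, 0.4561]
tcp_rot: [[-0.993, -0.118, 0.001], [-0.118, 0.993, -0.0], [-0.001, -0.0, -1.0]]
force: [-0.0, -0.4, 0.1]
finger_gap: 0.0518
gripper_force: 0.0
```

```bash
python3 - <<'E'
from h import *
import cv2
st()
s=vision.snapshot("side")[:,:,::-1];t=vision.snapshot("top")[:,:,::-1]
cv2.imwrite("side2.png",s);cv2.imwrite("top2.png",t)
cv2.imwrite("pics/park.png",np.hstack([cv2.resize(s[130:230,250:350],(400,400),interpolation=cv2.INTER_CUBIC),cv2.resize(t[160:260,260:360],(400,400),interpolation=cv2.INTER_CUBIC)]))
E
```

```text
t 20.4 p [ 0.372  -0.2643  0.4561] yaw_y 1.6894 F [-0.  -0.4  0.1] gap 0.0518 gf 0.0 q [-0.17 -0.27  0.09 -0.   -1.92 -1.28]
```

View pics/park.png

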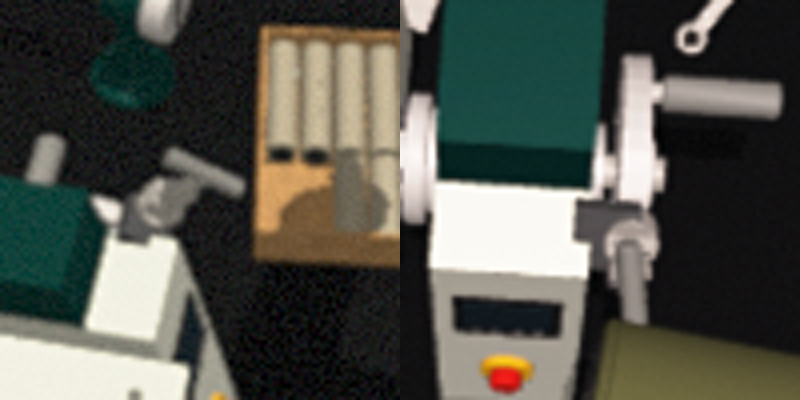

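The T-handle is parked: the side crop shows its bar across from (165,155) to (240,187), and the top crop shows it pointing at the robot. Before cranking I estimate the arm links' clearance from the recorded states.

```bash
python3 - <<'E'
from h import *
# (q1,q2,q3), TCP
D=[(-.983,.0407,.0839,.1507,-.5806,.303),(-.47,-.43,-.04,.2195,-.3315,.4505),(.54,.17,.5,.6071,.1353,.4505),(.65,.27,.48,.6357,.233,.3794),(.65,.33,.68,.6356,.2326,.4479),(1.16,-.41,-.45,.3369,.2809,.2266),(1.16,-.34,-.65,.3373,.2813,.0904),(.96,-.55,-.14,.3316,.1297,.4402),(.25,-.1,.14,.5276,-.0683,.411),(.24,-.12,.05,.5278,-.071,.3714),(-.17,-.27,.09,.372,-.2643,.4561)]
D=np.array(D)
def r(p):
    L1,L2,a,h,off=p;q1,q2,q3=D[:,:3].T;ps=q3-q2
    R=a+L1*np.sin(q2)+L2*np.cos(ps);z=h+L1*np.cos(q2)+L2*np.sin(ps)
    return np.concatenate([np.cos(q1)*R-np.sin(q1)*off-D[:,3],np.sin(q1)*R+np.cos(q1)*off-D[:,4],z-D[:,5]])
s=least_squares(r,[.4,.4,.05,0,-.1]);print("L1 L2 a h-Lt off",np.round(s.x,3),np.abs(s.fun).max())
# height of disc over TCP in tb picture
for n,uv in(("top",(348.3,196.7)),("side",(316,151))):
    for z in(.45,.5,.55,.6,.65): print(n,z,np.round(ray(n,uv,z),3))
E
```

```text
L1 L2 a h-Lt off [ 0.399  0.546  0.006 -0.118 -0.197] 0.00261905565661541
top 0.45 [ 0.585 -0.104  0.45 ]
top 0.5 [ 0.575 -0.098  0.5  ]
top 0.55 [ 0.565 -0.092  0.55 ]
top 0.6 [ 0.556 -0.086  0.6  ]
top 0.65 [ 0.546 -0.08   0.65 ]
side 0.45 [ 0.476 -0.034  0.45 ]
side 0.5 [0.473 0.012 0.5  ]
side 0.55 [0.471 0.058 0.55 ]
side 0.6 [0.469 0.104 0.6  ]
side 0.65 [0.466 0.15  0.65 ]
```

Emit:
apply_moves:
  series:
    - {"claw": 60, "offset": [0, 0, 0], "turn": -0.177}
    - {"claw": 60, "offset": [0, 0, 0], "turn": -0.177}
    - {"claw": 60, "offset": [0, 0, 0], "turn": -0.177}
    - {"claw": 60, "offset": [0, 0, 0], "turn": -0.177}
    - {"claw": 60, "offset": [0, 0, 0], "turn": -0.177}
    - {"claw": 60, "offset": [0, 0, 0], "turn": -0.177}
    - {"claw": 60, "offset": [0, 0, 0], "turn": -0.177}
    - {"claw": 60, "offset": [0, 0, 0], "turn": -0.178}
    - {"claw": 60, "offset": [0, -30, 0], "turn": 0}
    - {"claw": 60, "offset": [0, -40, 0], "turn": 0}

```text
time: 21.75
eef_pos: [0.4422, -0.2674, 0.4569]
tcp_rot: [[-0.037, -0.999, 0.003], [-0.999, 0.037, -0.001], [0.0, -0.003, -1.0]]
force: [-0.6, 0.3, 0.8]
finger_gap: 0.0654
gripper_force: 0.0
```

```bash
python3 - <<'E'
from h import *
st(); go(W([.049,-.151,.268]),"crank")
E
```

```text
t 21.75 p [ 0.4422 -0.2674  0.4569] yaw_y 3.1049 F [-0.6  0.3  0.8] gap 0.0654 gf 0.0 q [-0.15 -0.11  0.22  0.   -1.9   0.12]
crank [-149.4 -217.   189.4]
```

Emit:
apply_moves:
  series:
    - {"claw": 60, "offset": [-30, -43, 0], "turn": 0}
    - {"claw": 60, "offset": [-30, -44, 0], "turn": 0}
    - {"claw": 60, "offset": [-30, -44, 0], "turn": 0}
    - {"claw": 60, "offset": [-30, -43, 0], "turn": 0}
    - {"claw": 60, "offset": [-29, -42, 0], "turn": 0}
    - {"claw": 60, "offset": [0, 0, 50], "turn": 0}
    - {"claw": 60, "offset": [0, 0, 50], "turn": 0}
    - {"claw": 60, "offset": [0, 0, 20], "turn": 0}
    - {"claw": 60, "offset": [0, 0, 0], "turn": 0}
    - {"claw": 60, "offset": [0, 0, 0], "turn": 0}

```text
time: 23.0
eef_pos: [0.6635, -0.1267, 0.3376]
tcp_rot: [[-0.037, -0.999, 0.002], [-0.999, 0.037, -0.0], [0.0, -0.002, -1.0]]
force: [-0.5, 0.1, -0.1]
finger_gap: 0.0654
gripper_force: 0.0
```

```bash
python3 - <<'E'
from h import *
import cv2
st(); go(W([.049,-.151,.268]),"crank")
s=vision.snapshot("side")[:,:,::-1];t=vision.snapshot("top")[:,:,::-1]
cv2.imwrite("side3.png",s);cv2.imwrite("top3.png",t)
cv2.imwrite("pics/crank.png",np.hstack([cv2.resize(s[100:220,220:340],(400,400),interpolation=cv2.INTER_CUBIC),cv2.resize(t[130:250,260:380],(400,400),interpolation=cv2.INTER_CUBIC)]))
E
```

```text
t 23.0 p [ 0.6635 -0.1267  0.3376] yaw_y 3.1048 F [-0.5  0.1 -0.1] gap 0.0654 gf 0.0 q [ 0.11  0.25  0.38  0.   -1.7  -0.14]
crank [-0.7 -1.4 69.6]
```

View pics/crank.png

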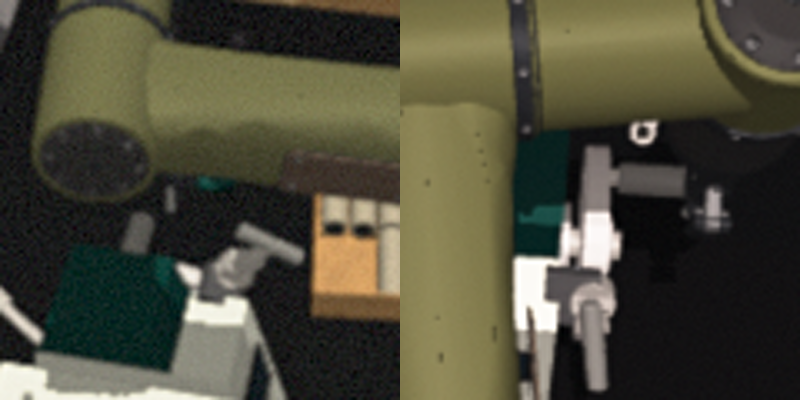

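Emit:
apply_moves:
  series:
    - {"claw": 60, "offset": [-0.7, -1.4, 30], "turn": 0}
    - {"claw": 60, "offset": [0, 0, 25], "turn": 0}
    - {"claw": 60, "offset": [0, 0, 10], "turn": 0}
    - {"claw": 60, "offset": [0, 0, 0], "turn": 0}
    - {"claw": 255, "offset": [0, 0, 0], "turn": 0}
    - {"claw": 255, "offset": [0, 0, 0], "turn": 0}
    - {"claw": 255, "offset": [0, 0, 0], "turn": 0}
    - {"claw": 255, "offset": [0, 0, 0], "turn": 0}
    - {"claw": 255, "offset": [0, 0, 0], "turn": 0}
    - {"claw": 255, "offset": [0, 0, 0], "turn": 0}
  squeeze: 45

```text
time: 24.35
eef_pos: [0.665, -0.1262, 0.2713]
tcp_rot: [[-0.037, -0.999, 0.002], [-0.999, 0.037, -0.0], [0.0, -0.002, -1.0]]
force: [0.7, 0.1, 4.8]
finger_gap: 0.0236
gripper_force: 44.3
```

```bash
python3 - <<'E'
from h import *
st(); go(W([.049,-.151,.273]),"crank")
a0=np.arctan2(34,49)
# wheel positive: top away (+x): angle from x towards z decreases
n=24; A=a0-np.linspace(0,2*np.pi,n+1); P=60*np.c_[np.cos(A),np.sin(A)]
for d in np.diff(P,axis=0): print([0,round(-d[0],1),round(-d[1],1)])
print(np.degrees(a0))
E
```

```text
t 24.35 p [ 0.665  -0.1262  0.2713] yaw_y 3.1046 F [0.7 0.1 4.8] gap 0.0236 gf 44.3 q [ 0.11  0.24  0.25  0.   -1.58 -0.14]
crank [-0.1 -0.1 -1.7]
[0, np.float64(-7.2), np.float64(13.9)]
[0, np.float64(-3.3), np.float64(15.3)]
[0, np.float64(0.7), np.float64(15.6)]
[0, np.float64(4.8), np.float64(14.9)]
[0, np.float64(8.5), np.float64(13.2)]
[0, np.float64(11.6), np.float64(10.5)]
[0, np.float64(13.9), np.float64(7.2)]
[0, np.float64(15.3), np.float64(3.3)]
[0, np.float64(15.6), np.float64(-0.7)]
[0, np.float64(14.9), np.float64(-4.8)]
[0, np.float64(13.2), np.float64(-8.5)]
[0, np.float64(10.5), np.float64(-11.6)]
[0, np.float64(7.2), np.float64(-13.9)]
[0, np.float64(3.3), np.float64(-15.3)]
[0, np.float64(-0.7), np.float64(-15.6)]
[0, np.float64(-4.8), np.float64(-14.9)]
[0, np.float64(-8.5), np.float64(-13.2)]
[0, np.float64(-11.6), np.float64(-10.5)]
[0, np.float64(-13.9), np.float64(-7.2)]
[0, np.float64(-15.3), np.float64(-3.3)]
[0, np.float64(-15.6), np.float64(0.7)]
[0, np.float64(-14.9), np.float64(4.8)]
[0, np.float64(-13.2), np.float64(8.5)]
[0, np.float64(-10.5), np.float64(11.6)]
34.75591255354137
```

Emit:
apply_moves:
  series:
    - {"claw": 255, "offset": [0, -7.2, 13.9], "turn": 0}
    - {"claw": 255, "offset": [0, -3.3, 15.3], "turn": 0}
    - {"claw": 255, "offset": [0, 0.7, 15.6], "turn": 0}
    - {"claw": 255, "offset": [0, 4.8, 14.9], "turn": 0}
    - {"claw": 255, "offset": [0, 8.5, 13.2], "turn": 0}
    - {"claw": 255, "offset": [0, 0, 0], "turn": 0}
    - {"claw": 255, "offset": [0, 0, 0], "turn": 0}
    - {"claw": 255, "offset": [0, 0, 0], "turn": 0}
    - {"claw": 255, "offset": [0, 0, 0], "turn": 0}
    - {"claw": 255, "offset": [0, 0, 0], "turn": 0}

```text
time: 25.6
eef_pos: [0.6588, -0.126, 0.1951]
tcp_rot: [[-0.037, -0.999, -0.008], [-0.999, 0.037, 0.001], [-0.0, 0.008, -1.0]]
force: [-8.5, 1.6, 2.4]
finger_gap: 0.0236
gripper_force: 44.9
```

```bash
python3 - <<'E'
from h import *
st()
E
```

```text
t 25.6 p [ 0.6588 -0.126   0.1951] yaw_y 3.1043 F [-8.5  1.6  2.4] gap 0.0236 gf 44.9 q [ 0.11  0.25  0.11 -0.   -1.45 -0.14]
```

Emit:
apply_moves:
  series:
    - {"claw": 255, "offset": [0, 11.6, 10.5], "turn": 0}
    - {"claw": 255, "offset": [0, 13.9, 7.2], "turn": 0}
    - {"claw": 255, "offset": [0, 15.3, 3.3], "turn": 0}
    - {"claw": 255, "offset": [0, 15.6, -0.7], "turn": 0}
    - {"claw": 255, "offset": [0, 14.9, -4.8], "turn": 0}
    - {"claw": 255, "offset": [0, 13.2, -8.5], "turn": 0}
    - {"claw": 255, "offset": [0, 10.5, -11.6], "turn": 0}
    - {"claw": 255, "offset": [0, 7.2, -13.9], "turn": 0}
    - {"claw": 255, "offset": [0, 0, 0], "turn": 0}
    - {"claw": 255, "offset": [0, 0, 0], "turn": 0}

```text
time: 26.85
eef_pos: [0.5594, -0.1222, 0.2162]
tcp_rot: [[-0.037, -0.999, 0.002], [-0.999, 0.037, 0.0], [-0.0, -0.002, -1.0]]
force: [3.7, -0.3, 3.9]
finger_gap: 0.0235
gripper_force: 45.4
```

```bash
python3 - <<'E'
from h import *
st()
E
```

```text
t 26.85 p [ 0.5594 -0.1222  0.2162] yaw_y 3.1046 F [ 3.7 -0.3  3.9] gap 0.0235 gf 45.4 q [ 0.14 -0.03 -0.14  0.   -1.45 -0.17]
```

Emit:
apply_moves:
  series:
    - {"claw": 255, "offset": [0, 3.3, -15.3], "turn": 0}
    - {"claw": 255, "offset": [0, -0.7, -15.6], "turn": 0}
    - {"claw": 255, "offset": [0, -4.8, -14.9], "turn": 0}
    - {"claw": 255, "offset": [0, -8.5, -13.2], "turn": 0}
    - {"claw": 255, "offset": [0, -11.6, -10.5], "turn": 0}
    - {"claw": 255, "offset": [0, -13.9, -7.2], "turn": 0}
    - {"claw": 255, "offset": [0, -15.3, -3.3], "turn": 0}
    - {"claw": 255, "offset": [0, -15.6, 0.7], "turn": 0}
    - {"claw": 255, "offset": [0, 0, 0], "turn": 0}
    - {"claw": 255, "offset": [0, 0, 0], "turn": 0}

```text
time: 28.1
eef_pos: [0.6272, -0.1247, 0.2963]
tcp_rot: [[-0.037, -0.999, 0.003], [-0.999, 0.037, -0.0], [0.0, -0.003, -1.0]]
force: [4.3, -0.3, 4.7]
finger_gap: 0.0235
gripper_force: 48.6
```

```bash
python3 - <<'E'
from h import *
st()
E
```

```text
t 28.1 p [ 0.6272 -0.1247  0.2963] yaw_y 3.1047 F [ 4.3 -0.3  4.7] gap 0.0235 gf 48.6 q [ 0.12  0.14  0.18  0.   -1.61 -0.15]
```

Emit:
apply_moves:
  series:
    - {"claw": 255, "offset": [0, -14.9, 4.8], "turn": 0}
    - {"claw": 255, "offset": [0, -13.2, 8.5], "turn": 0}
    - {"claw": 255, "offset": [0, -5.2, 5.8], "turn": 0}
    - {"claw": 255, "offset": [0, -5.3, 5.8], "turn": 0}
    - {"claw": 255, "offset": [0, 0, 0], "turn": 0}
    - {"claw": 255, "offset": [0, 0, 0], "turn": 0}
    - {"claw": 255, "offset": [0, 0, 0], "turn": 0}
    - {"claw": 255, "offset": [0, 0, 0], "turn": 0}
    - {"claw": 255, "offset": [0, 0, 0], "turn": 0}
    - {"claw": 255, "offset": [0, 0, 0], "turn": 0}

```text
time: 29.35
eef_pos: [0.6658, -0.1262, 0.2699]
tcp_rot: [[-0.037, -0.999, 0.002], [-0.999, 0.037, 0.0], [-0.0, -0.002, -1.0]]
force: [8.0, -2.2, -0.2]
finger_gap: 0.0233
gripper_force: 48.4
```

```bash
cat >> h.py <<'E'
import cv2
def boxshift(ref,name):   # image gradient shift of the box vs. reference at wheel=0, several windows
    a=cv2.cvtColor(cv2.imread(ref),cv2.COLOR_BGR2GRAY).astype(np.float32);b=cv2.cvtColor(vision.snapshot(name),cv2.COLOR_RGB2GRAY).astype(np.float32)
    cv2.imwrite(f"cur_{name}.png",b)
    for th in (-.05,.05):  # predicted shifts
        pass
    for (x,z) in((.12,.12),(-.12,.12),(-.12,-.12)):
        for y in(.1,.33):
            P=lambda t:W([x*np.cos(t)+z*np.sin(t),y if z>0 else y, .182-x*np.sin(t)+z*np.cos(t)])
            uv=proj(name,P(0))[0];d=(proj(name,P(.05))[0]-uv)/.05
            i,j=np.round(uv).astype(int)[::-1];k=10
            if i-k<0 or j-k<0: continue
            sh,rsp=cv2.phaseCorrelate(a[i-k:i+k,j-k:j+k],b[i-k:i+k,j-k:j+k],cv2.createHanningWindow((2*k,2*k),cv2.CV_32F))
            print(name,(x,y,z),"px",(j,i),"shift",np.round(sh,2),"px/rad",np.round(d,1),"theta",round(float(np.dot(sh,d)/np.dot(d,d)),3),"resp",round(rsp,2))
E
python3 - <<'E'
from h import *
st(); boxshift("side2.png","side"); boxshift("top2.png","top")
E
```

```text
t 29.35 p [ 0.6658 -0.1262  0.2699] yaw_y 3.1044 F [ 8.  -2.2 -0.2] gap 0.0233 gf 48.4 q [ 0.11  0.24  0.25  0.   -1.57 -0.14]
side (0.12, 0.1, 0.12) px (np.int64(219), np.int64(211)) shift [-1.35  0.52] px/rad [-32.7  17. ] theta 0.039 resp 1.2
side (0.12, 0.33, 0.12) px (np.int64(197), np.int64(277)) shift [-0.69  0.47] px/rad [-34.1  13. ] theta 0.022 resp 0.92
side (-0.12, 0.1, 0.12) px (np.int64(297), np.int64(224)) shift [-1.17 -0.7 ] px/rad [-39.5 -28.5] theta 0.028 resp 0.94
side (-0.12, 0.33, 0.12) px (np.int64(282), np.int64(293)) shift [-0.86 -0.59] px/rad [-44.6 -27.1] theta 0.02 resp 0.91
side (-0.12, 0.1, -0.12) px (np.int64(295), np.int64(263)) shift [0.97 0.05] px/rad [ 34.8 -11.7] theta 0.025 resp 0.95
side (-0.12, 0.33, -0.12) px (np.int64(282), np.int64(326)) shift [1.05 0.02] px/rad [37.  -7.8] theta 0.027 resp 1.04
top (0.12, 0.1, 0.12) px (np.int64(253), np.int64(144)) shift [ 0.17 -4.37] px/rad [  7.5 -29.4] theta 0.141 resp 0.03
top (0.12, 0.33, 0.12) px (np.int64(163), np.int64(138)) shift [-0.12 -0.47] px/rad [ 18.1 -28.6] theta 0.01 resp 1.04
top (-0.12, 0.1, 0.12) px (np.int64(245), np.int64(237)) shift [-3.64 -1.8 ] px/rad [ -0.7 -54.6] theta 0.034 resp 0.47
top (-0.12, 0.33, 0.12) px (np.int64(153), np.int64(231)) shift [-0.11 -1.68] px/rad [ -8.6 -54.9] theta 0.03 resp 1.08
top (-0.12, 0.1, -0.12) px (np.int64(253), np.int64(245)) shift [1.27 0.65] px/rad [-6.4 35.8] theta 0.011 resp 0.59
top (-0.12, 0.33, -0.12) px (np.int64(177), np.int64(240)) shift [0.06 0.54] px/rad [-14.2  35.2] theta 0.013 resp 0.99[ WARN:0@0.622] global loadsave.cpp:1063 imwrite_ Unsupported depth image for selected encoder is fallbacked to CV_8U.
```

Emit:
apply_moves:
  series:
    - {"claw": 255, "offset": [0, 1.2, -1.2], "turn": 0}
    - {"claw": 255, "offset": [0, 0, 0], "turn": 0}
    - {"claw": 255, "offset": [0, 0, 0], "turn": 0}
    - {"claw": 255, "offset": [0, 0, 0], "turn": 0}
    - {"claw": 100, "offset": [0, 0, 0], "turn": 0}
    - {"claw": 60, "offset": [0, 0, 0], "turn": 0}
    - {"claw": 60, "offset": [0, 0, 0], "turn": 0}
    - {"claw": 60, "offset": [0, 0, -20], "turn": 0}
    - {"claw": 60, "offset": [0, 0, -40], "turn": 0}
    - {"claw": 60, "offset": [0, 0, -40], "turn": 0}

```text
time: 30.7
eef_pos: [0.6632, -0.1261, 0.3726]
tcp_rot: [[-0.037, -0.999, -0.001], [-0.999, 0.037, -0.0], [0.0, 0.001, -1.0]]
force: [1.3, -0.2, 0.3]
finger_gap: 0.0653
gripper_force: 0.0
```

```bash
python3 - <<'E' 2>/dev/null
from h import *
st(); boxshift("side2.png","side"); boxshift("top2.png","top")
E
```

```text
t 30.7 p [ 0.6632 -0.1261  0.3726] yaw_y 3.1046 F [ 1.3 -0.2  0.3] gap 0.0653 gf 0.0 q [ 0.11  0.27  0.46 -0.   -1.77 -0.14]
side (0.12, 0.1, 0.12) px (np.int64(219), np.int64(211)) shift [0.1  0.14] px/rad [-32.7  17. ] theta -0.001 resp 0.86
side (0.12, 0.33, 0.12) px (np.int64(197), np.int64(277)) shift [-0.16  0.03] px/rad [-34.1  13. ] theta 0.005 resp 0.97
side (-0.12, 0.1, 0.12) px (np.int64(297), np.int64(224)) shift [ 0.   -0.26] px/rad [-39.5 -28.5] theta 0.003 resp 0.89
side (-0.12, 0.33, 0.12) px (np.int64(282), np.int64(293)) shift [-0.19 -0.05] px/rad [-44.6 -27.1] theta 0.004 resp 1.12
side (-0.12, 0.1, -0.12) px (np.int64(295), np.int64(263)) shift [ 0.19 -0.13] px/rad [ 34.8 -11.7] theta 0.006 resp 1.15
side (-0.12, 0.33, -0.12) px (np.int64(282), np.int64(326)) shift [0.17 0.13] px/rad [37.  -7.8] theta 0.004 resp 1.25
top (0.12, 0.1, 0.12) px (np.int64(253), np.int64(144)) shift [ 3.47 -8.42] px/rad [  7.5 -29.4] theta 0.297 resp 0.5
top (0.12, 0.33, 0.12) px (np.int64(163), np.int64(138)) shift [ 0.06 -0.56] px/rad [ 18.1 -28.6] theta 0.015 resp 0.99
top (-0.12, 0.1, 0.12) px (np.int64(245), np.int64(237)) shift [-0.62 -0.25] px/rad [ -0.7 -54.6] theta 0.005 resp 0.99
top (-0.12, 0.33, 0.12) px (np.int64(153), np.int64(231)) shift [0.59 0.02] px/rad [ -8.6 -54.9] theta -0.002 resp 0.96
top (-0.12, 0.1, -0.12) px (np.int64(253), np.int64(245)) shift [1.41 0.62] px/rad [-6.4 35.8] theta 0.01 resp 0.64
top (-0.12, 0.33, -0.12) px (np.int64(177), np.int64(240)) shift [-0.16 -0.04] px/rad [-14.2  35.2] theta 0.001 resp 1.09
```

Wheel and box are back at about 0.004 rad past one full turn. Now back to the T-handle.

Emit:
apply_moves:
  series:
    - {"claw": 120, "offset": [0, 0, -50], "turn": 0}
    - {"claw": 120, "offset": [0, 0, -35], "turn": 0}
    - {"claw": 150, "offset": [0, 0, 0], "turn": 0.177}
    - {"claw": 150, "offset": [0, 0, 0], "turn": 0.178}
    - {"claw": 150, "offset": [0, 0, 0], "turn": 0.177}
    - {"claw": 150, "offset": [0, 0, 0], "turn": 0.178}
    - {"claw": 150, "offset": [0, 0, 0], "turn": 0.177}
    - {"claw": 150, "offset": [0, 0, 0], "turn": 0.178}
    - {"claw": 150, "offset": [0, 0, 0], "turn": 0.177}
    - {"claw": 150, "offset": [0, 0, 0], "turn": 0.178}

```text
time: 32.05
eef_pos: [0.6635, -0.126, 0.4562]
tcp_rot: [[-0.994, -0.108, -0.001], [-0.108, 0.994, 0.0], [0.001, 0.0, -1.0]]
force: [-0.4, 0.2, 0.4]
finger_gap: 0.0352
gripper_force: 0.0
```

```bash
python3 - <<'E'
from h import *
st(); go([.4985,-.0495,.374],"T")
E
```

```text
t 32.05 p [ 0.6635 -0.126   0.4562] yaw_y 1.6789 F [-0.4  0.2  0.4] gap 0.0352 gf 0.0 q [ 0.11  0.34  0.71 -0.   -1.94 -1.57]
T [155.7  93.8  82.4]
```

```bash
python3 - <<'E'
from h import *
for uv,z in(((260+227/4,160+250/4),.33),((260+240/4,160+320/4),.306)): print(np.round(ray("top",uv,z),4))
print(W([-.1001,-.077,.325]))
E
```

```text
[ 0.543 -0.043  0.33 ]
[ 0.5032 -0.0531  0.306 ]
[ 0.51866686 -0.04695006  0.325     ]
```

Emit:
apply_moves:
  series:
    - {"claw": 150, "offset": [25, 15, 0], "turn": 0}
    - {"claw": 150, "offset": [45, 27, 0], "turn": 0}
    - {"claw": 150, "offset": [45, 27, 0], "turn": 0}
    - {"claw": 150, "offset": [30, 18, 0], "turn": 0}
    - {"claw": 150, "offset": [11, 7, 0], "turn": 0}
    - {"claw": 150, "offset": [0, 0, 20], "turn": 0}
    - {"claw": 150, "offset": [0, 0, 10], "turn": 0}
    - {"claw": 150, "offset": [0, 0, 0], "turn": 0}
    - {"claw": 150, "offset": [0, 0, 0], "turn": 0}
    - {"claw": 150, "offset": [0, 0, 0], "turn": 0}

```text
time: 33.3
eef_pos: [0.4981, -0.0505, 0.4273]
tcp_rot: [[-0.994, -0.113, 0.0], [-0.113, 0.994, 0.0], [-0.0, -0.0, -1.0]]
force: [0.1, -0.2, 0.7]
finger_gap: 0.0353
gripper_force: 0.0
```

```bash
python3 - <<'E'
from h import *
st(); go([.4985,-.0495,.374],"T")
E
```

```text
t 33.3 p [ 0.4981 -0.0505  0.4273] yaw_y 1.6843 F [ 0.1 -0.2  0.7] gap 0.0353 gf 0.0 q [ 0.3  -0.17  0.11  0.   -1.85 -1.76]
T [-0.5  1.  53.3]
```

Emit:
apply_moves:
  series:
    - {"claw": 150, "offset": [-0.5, 0, 20], "turn": 0}
    - {"claw": 150, "offset": [0, 0, 20], "turn": 0}
    - {"claw": 150, "offset": [0, 0, 13], "turn": 0}
    - {"claw": 150, "offset": [0, 0, 0], "turn": 0}
    - {"claw": 255, "offset": [0, 0, 0], "turn": 0}
    - {"claw": 255, "offset": [0, 0, 0], "turn": 0}
    - {"claw": 255, "offset": [0, 0, 0], "turn": 0}
    - {"claw": 255, "offset": [0, 0, 0], "turn": 0}
    - {"claw": 255, "offset": [0, 0, 0], "turn": 0}
    - {"claw": 255, "offset": [0, 0, 0], "turn": 0}
  squeeze: 55

```text
time: 34.55
eef_pos: [0.4983, -0.0493, 0.3749]
tcp_rot: [[-0.993, -0.115, 0.001], [-0.115, 0.993, 0.002], [-0.001, 0.002, -1.0]]
force: [-3.9, 6.1, 2.2]
finger_gap: 0.013
gripper_force: 53.3
```

```bash
python3 - <<'E'
from h import *
st(); arc(1.448,0,19,23.5)
E
```

```text
t 34.55 p [ 0.4983 -0.0493  0.3749] yaw_y 1.6863 F [-3.9  6.1  2.2] gap 0.013 gf 53.3 q [ 0.3  -0.2  -0.01 -0.   -1.76 -1.76]
[0.03, -1.78, -0.16] -0.092
[0.08, -1.77, -0.24] -0.091
[0.13, -1.76, -0.32] -0.089
[0.17, -1.74, -0.39] -0.087
[0.2, -1.72, -0.46] -0.085
[0.23, -1.69, -0.53] -0.082
[0.25, -1.67, -0.6] -0.08
[0.26, -1.65, -0.66] -0.077
[0.26, -1.62, -0.72] -0.075
[0.26, -1.6, -0.77] -0.073
[0.25, -1.57, -0.82] -0.071
[0.23, -1.55, -0.86] -0.069
[0.2, -1.53, -0.9] -0.067
[0.18, -1.52, -0.94] -0.066
[0.14, -1.5, -0.97] -0.065
[0.1, -1.49, -0.99] -0.064
[0.06, -1.48, -1.01] -0.063
[0.02, -1.47, -1.02] -0.063
[-0.02, -1.47, -1.03] -0.062
```

Emit:
apply_moves:
  series:
    - {"claw": 255, "offset": [1.6, 0, -2.4], "turn": 0}
    - {"claw": 255, "offset": [1.7, 0, -2.4], "turn": 0}
    - {"claw": 255, "offset": [1.6, 0, -2.2], "turn": 0}
    - {"claw": 255, "offset": [0, 0, 0], "turn": 0}
    - {"claw": 255, "offset": [0, 0, 0], "turn": 0}
    - {"claw": 255, "offset": [0, 0, 0], "turn": 0}
    - {"claw": 255, "offset": [0, 0, 0], "turn": 0}
    - {"claw": 255, "offset": [0, 0, 0], "turn": 0}
    - {"claw": 255, "offset": [0, 0, 0], "turn": 0}
    - {"claw": 255, "offset": [0, 0, 0], "turn": 0}

```text
time: 35.8
eef_pos: [0.4954, -0.049, 0.3787]
tcp_rot: [[-0.993, -0.115, 0.002], [-0.115, 0.993, 0.004], [-0.002, 0.003, -1.0]]
force: [10.7, 4.1, -10.5]
finger_gap: 0.013
gripper_force: 53.2
```

```bash
python3 - <<'E'
from h import *
st()
E
```

```text
t 35.8 p [ 0.4954 -0.049   0.3787] yaw_y 1.6863 F [ 10.7   4.1 -10.5] gap 0.013 gf 53.2 q [ 0.31 -0.21 -0.01 -0.   -1.77 -1.76]
```

Emit:
apply_moves:
  series:
    - {"claw": 255, "offset": [0, -1.8, -0.2], "turn": -0.092}
    - {"claw": 255, "offset": [0.1, -1.8, -0.2], "turn": -0.091}
    - {"claw": 255, "offset": [0.1, -1.8, -0.3], "turn": -0.089}
    - {"claw": 255, "offset": [0.2, -1.7, -0.4], "turn": -0.087}
    - {"claw": 255, "offset": [0.2, -1.7, -0.5], "turn": -0.085}
    - {"claw": 255, "offset": [0.2, -1.7, -0.5], "turn": -0.082}
    - {"claw": 255, "offset": [0.2, -1.7, -0.6], "turn": -0.08}
    - {"claw": 255, "offset": [0.3, -1.7, -0.7], "turn": -0.077}
    - {"claw": 255, "offset": [0.3, -1.6, -0.7], "turn": -0.075}
    - {"claw": 255, "offset": [0.3, -1.6, -0.8], "turn": -0.073}

```text
time: 37.05
eef_pos: [0.5018, -0.0655, 0.3838]
tcp_rot: [[-0.584, -0.812, 0.001], [-0.812, 0.584, 0.002], [-0.002, 0.0, -1.0]]
force: [12.7, 0.4, -8.5]
finger_gap: 0.0123
gripper_force: 53.6
```

Emit:
apply_moves:
  series:
    - {"claw": 255, "offset": [0.2, -1.6, -0.8], "turn": -0.071}
    - {"claw": 255, "offset": [0.2, -1.5, -0.9], "turn": -0.069}
    - {"claw": 255, "offset": [0.2, -1.5, -0.9], "turn": -0.067}
    - {"claw": 255, "offset": [0.2, -1.5, -0.9], "turn": -0.066}
    - {"claw": 255, "offset": [0.1, -1.5, -1.0], "turn": -0.065}
    - {"claw": 255, "offset": [0.1, -1.5, -1.0], "turn": -0.064}
    - {"claw": 255, "offset": [0.1, -1.5, -1.0], "turn": -0.063}
    - {"claw": 255, "offset": [0, -1.5, -1.0], "turn": -0.063}
    - {"claw": 255, "offset": [0, -1.5, -1.0], "turn": -0.062}
    - {"claw": 255, "offset": [0, 0, 0], "turn": 0}

```text
time: 38.3
eef_pos: [0.515, -0.071, 0.3936]
tcp_rot: [[-0.035, -0.999, 0.007], [-0.999, 0.035, 0.003], [-0.003, -0.007, -1.0]]
force: [14.8, 1.5, -6.4]
finger_gap: 0.0125
gripper_force: 53.9
```

```bash
python3 - <<'E'
from h import *
st();print(manip.sense()["moment"])
E
```

```text
t 38.3 p [ 0.515  -0.071   0.3936] yaw_y 3.1063 F [14.8  1.5 -6.4] gap 0.0125 gf 53.9 q [ 0.25 -0.15  0.07 -0.   -1.78 -0.29]
[ 0.27840161 -5.26684718 -0.50125352]
```

Emit:
apply_moves:
  series:
    - {"claw": 255, "offset": [0, -1.7, 2.5], "turn": 0}
    - {"claw": 255, "offset": [0, -1.7, 2.5], "turn": 0}
    - {"claw": 255, "offset": [0, -1.7, 2.5], "turn": 0}
    - {"claw": 255, "offset": [0, -1.7, 2.5], "turn": 0}
    - {"claw": 255, "offset": [0, -1.7, 2.5], "turn": 0}
    - {"claw": 255, "offset": [0, -1.7, 2.5], "turn": 0}
    - {"claw": 255, "offset": [0, 0, 0], "turn": 0}
    - {"claw": 255, "offset": [0, 0, 0], "turn": 0}
    - {"claw": 255, "offset": [0, 0, 0], "turn": 0}
    - {"claw": 255, "offset": [0, 0, 0], "turn": 0}

```text
time: 39.55
eef_pos: [0.5249, -0.0714, 0.3793]
tcp_rot: [[-0.036, -0.999, 0.007], [-0.999, 0.036, 0.003], [-0.003, -0.007, -1.0]]
force: [14.6, 1.9, -4.7]
finger_gap: 0.0125
gripper_force: 54.0
```

```bash
python3 - <<'E'
from h import *
st();print(manip.sense()["moment"])
E
```

```text
t 39.55 p [ 0.5249 -0.0714  0.3793] yaw_y 3.1057 F [14.6  1.9 -4.7] gap 0.0125 gf 54.0 q [ 0.24 -0.13  0.06 -0.   -1.75 -0.28]
[ 0.49129534 -4.76515413 -0.47928389]
```

Emit:
apply_moves:
  series:
    - {"claw": 255, "offset": [0, -1.7, 2.0], "turn": 0}
    - {"claw": 255, "offset": [0, -1.2, 1.5], "turn": 0}
    - {"claw": 255, "offset": [0, 0, 0], "turn": 0}
    - {"claw": 150, "offset": [0, 0, 0], "turn": 0}
    - {"claw": 150, "offset": [0, 0, 0], "turn": 0}
    - {"claw": 150, "offset": [0, 0, 0], "turn": 0}
    - {"claw": 150, "offset": [0, 0, -15], "turn": 0}
    - {"claw": 150, "offset": [0, 0, -30], "turn": 0}
    - {"claw": 150, "offset": [0, 0, -40], "turn": 0}
    - {"claw": 150, "offset": [0, 0, 0], "turn": 0}

```text
time: 40.8
eef_pos: [0.525, -0.0734, 0.4653]
tcp_rot: [[-0.037, -0.999, 0.007], [-0.999, 0.037, -0.0], [-0.0, -0.007, -1.0]]
force: [-1.3, -0.3, -0.6]
finger_gap: 0.0353
gripper_force: 0.0
```

Emit:
apply_moves:
  series:
    - {"claw": 150, "offset": [30, 30, 0], "turn": 0}
    - {"claw": 150, "offset": [40, 40, 0], "turn": 0}
    - {"claw": 150, "offset": [40, 40, 0], "turn": 0}
    - {"claw": 150, "offset": [40, 40, 0], "turn": 0}
    - {"claw": 150, "offset": [40, 10, 0], "turn": 0}
    - {"claw": 150, "offset": [20, 0, 0], "turn": 0}
    - {"claw": 150, "offset": [0, 0, 0], "turn": 0}
    - {"claw": 150, "offset": [0, 0, 0], "turn": 0}
    - {"claw": 150, "offset": [0, 0, 0], "turn": 0}
    - {"claw": 150, "offset": [0, 0, 0], "turn": 0}

```text
time: 42.05
eef_pos: [0.3578, -0.2763, 0.4608]
tcp_rot: [[-0.035, -0.999, 0.0], [-0.999, 0.035, 0.0], [-0.0, -0.0, -1.0]]
force: [-0.1, 0.8, 0.3]
finger_gap: 0.0353
gripper_force: 0.0
```

```bash
python3 - <<'E' 2>/dev/null
from h import *
st(); boxshift("side2.png","side")
s=vision.snapshot("side")[:,:,::-1];t=vision.snapshot("top")[:,:,::-1]
s0=cv2.imread("side0_raw.png");t0=cv2.imread("top0_raw.png")
f=lambda i,y,x:cv2.resize(i[y:y+90,x:x+120],(400,300),interpolation=cv2.INTER_CUBIC)
cv2.imwrite("pics/end.png",np.vstack([np.hstack([f(s0,140,245),f(s,140,245)]),np.hstack([f(t0,165,250),f(t,165,250)])]))
E
```

```text
t 42.05 p [ 0.3578 -0.2763  0.4608] yaw_y 3.1067 F [-0.1  0.8  0.3] gap 0.0353 gf 0.0 q [-0.21 -0.27  0.09 -0.   -1.93  0.17]
side (0.12, 0.1, 0.12) px (np.int64(219), np.int64(211)) shift [0.05 0.17] px/rad [-32.7  17. ] theta 0.001 resp 0.96
side (0.12, 0.33, 0.12) px (np.int64(197), np.int64(277)) shift [-0.2  -0.21] px/rad [-34.1  13. ] theta 0.003 resp 1.03
side (-0.12, 0.1, 0.12) px (np.int64(297), np.int64(224)) shift [-0.35 -0.16] px/rad [-39.5 -28.5] theta 0.008 resp 0.88
side (-0.12, 0.33, 0.12) px (np.int64(282), np.int64(293)) shift [ 0.03 -0.  ] px/rad [-44.6 -27.1] theta -0.0 resp 0.98
side (-0.12, 0.1, -0.12) px (np.int64(295), np.int64(263)) shift [ 0.27 -0.22] px/rad [ 34.8 -11.7] theta 0.009 resp 1.13
side (-0.12, 0.33, -0.12) px (np.int64(282), np.int64(326)) shift [ 0.27 -0.04] px/rad [37.  -7.8] theta 0.007 resp 1.02
```

View pics/end.png

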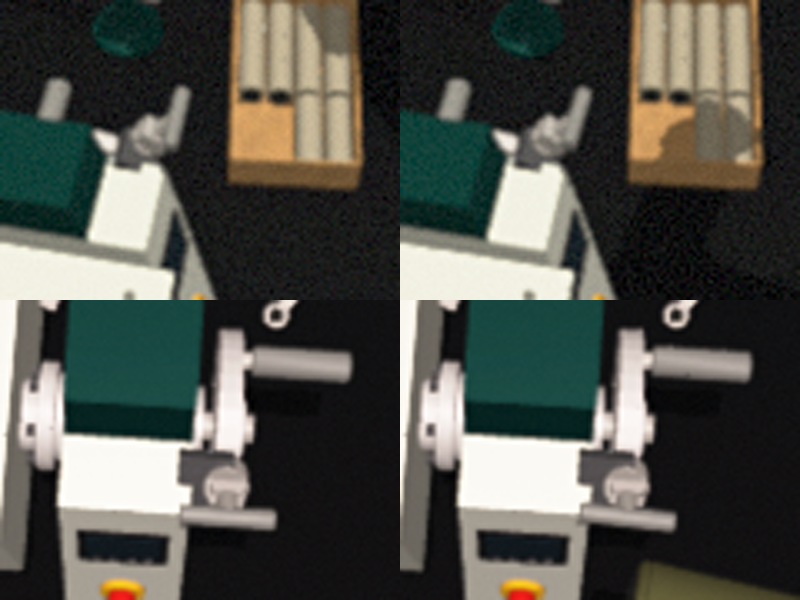

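The T-bar (right side crop (578,118), top crop (630,519)) and the crank (700,363) look identical to the start pictures on the left. The plunger is home, the box is level and the gripper is clear.

```bash
python3 -c "
from cell import close_job; print(close_job())"
```

```text
the job is handed in; nothing more can be done
None
```

The job is done and handed in at about 42 s: the large spanner is in the tray, the plunger was parked out, the handwheel went through one full turn, and the plunger is home again with the box level.

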